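Load a brush back into the spring-jaw holder

ROBOT

A 6-joint arm with a two-finger parallel gripper is mounted at the origin on the work surface. World frame = base frame: x ahead of the robot, y to its left, z up, the work surface at z = 0. Lengths are in m, angles in rad, forces in N, time in s.
With the tool pointing down it reaches from about 0.2 to 0.875 m from the base axis. Payload 3.4 kg.
Tool frame: the origin (TCP) lies where the fingers leave the gripper's body, on its centre line; the fingertips stand 97 mm ahead of it and the grasp point (between the pads) lies 78 mm ahead of it; y points along the fingers, z is the direction in which the jaws open and shut, and the axes are right-handed (so a half turn about y gives the same grasp; the last joint's range is limited). The gripper opens to 94 mm and grips with 3 to 60 N. Pads are 16 mm wide; open, the fingers measure 119 mm over their backs; the gripper's body (75 mm by 177 mm) begins 78 mm behind the grasp point.
Start: joints at [-1.243, 0.276, 1.505, -0, 1.361, -0.121], TCP at [0.249, -0.518, 0.303] pointing down, gripper open.
Joint ranges: [-2.89, 2.89], [-0.75, 2.08], [0.22, 2.7], [-1.18, 4.32], [0.11, 2.71], [-2.7, 2.7]. Speed limits (rad/s): [2.57, 2.57, 3.14, 3.14, 3.14, 3.14].

INTERFACE

Orientations are given as a unit quaternion [x, y, z, w].
In Python, from workcell import ctrl gives the robot as it stands.
- The arm moves only by the tool move_arm, never from a script. Its argument "motion" is text: rows parted by semicolons, each of 4 numbers parted by spaces: the shift along the tool's x, y, z in units of 50 mm (1.0 is 50 mm), then the turn about the tool's y in units of 6 degrees (1.0 is 6 degrees). A call has 1 to 10 rows; each row shifts and turns the commanded pose from where the row before left it, along the tool's axes as they then stand; what a row does not reach is not made up. A row lasts 1/10 s, in which the tool goes at most 50 mm and 8.59 degrees, less where a joint would pass 70% of its speed; a pose out of reach is approached as far as the arm can. A call is refused whole if a number of a shift passes 1 or a number of a turn 1, either way. A call with a gripper value outside its range is refused whole. "claw" is the gripper's target within -1 to 1 (fully open at 1, half-way at 0, shut at -1), set as the call begins (left out, the last holds). The fingers move at their own pace and stop on an object; "squeeze" is the grip in N (left out, the last holds). Time passes only in rows, so rows that do not move let the fingers close. It gives the time, the measured TCP pose, the force and the opening at its end, in the units of the state.
- ctrl.get_state(): the state, without advancing time (a new reading comes with each control period).
- ctrl.capture(name): name is "scene" or "top" or "wrist"; returns the picture (480x640x3 uint8, red, green, blue); there is no depth.
- ctrl.calibration(name): a dict with "fx", "fy", "cx", "cy" (pixels), "pose" (4x4, takes a point from camera to world coordinates); the wrist camera has in their place "mount" (4x4, takes a point from camera to tool coordinates, whose origin is the TCP and whose axes are the tool frame's). Camera axes: x right, y down, z forward; pixel columns grow to the right and rows downward; lengths in m; the calibration is good to about 2 mm. A picture is of the moment at which its call begins: read the wrist's pose just before it. calibration takes no time and is no camera call.
- ctrl.sign_off(): hands the job in, once; it reports no verdict.
The state is a dict: "time": time; "q": joint angles; "qd": joint speeds; "joint_torque": joint torques, N m; "ee_pos": TCP position; "tool_rot": TCP orientation; "force": force on the tool from outside, world axes, zero at the start; "ft_torque": the same for the moment, N m; "finger_gap": opening from 0.0 (shut) to 1.0 (fully open).
Only numpy, scipy, OpenCV 4.12 (cv2) and the standard library are available. Lean on these libraries where they do the work, as an engineer would, in place of code of your own. Each camera call takes 0.05 s, during which the arm holds its last target.

TASK

Load the long bored wooden brush back, holed face up, into the spring holder: use the block itself to push the spring jaw open and hold it open, lower the block flat onto the middle of the bed, and let go so that the jaw closes on it and it sits squarely under both lips, hard against the fixed stop. Then press the holder's locking lever all the way down. Leave the short brush back and the round hub where they lie.

Things in the scene. Friction and masses are not known exactly. Their poses are not given: they have to be found in the camera images.
- holder: Fixed steel spring holder, 62 mm wide (x), 290 mm long (y), with fixed stop, bed, spring jaw, lever. Origin under it on the table; z up; +y runs from the fixed stop to the jaw and lever. Positions below are (x, y, z) mm in this frame. Bed: rail 28 mm wide, top z = 40, y -72 to 40, no side walls, over a base plate with top z = 12. Behind the jaw a clamp block, y 118 to 138, top z = 50.
- holder_seat (a point): Where the long brush back's centre must end up: (0, -10, 51) in the holder's frame, axes parallel to the holder's.
- stop_nose (a point): Nose of the fixed stop's lip, upper edge: (0, -64, 71.5). The stop is 50 mm wide, its face at y = -70; its lip reaches 6 mm over the bed from z = 66 to 71.5; nothing of the stop is higher.
- jaw (a joint): Spring jaw's opening in m: 0 closed, slides to holder +y, at most 0.040. A spring pushes it shut (3.4 N at 0, 1.2 N more per 10 mm); it never stays open by itself. It reads 0.008 when the long brush back is properly clamped; about 0.014 means the block's jaw end is caught on the nose, not fully down on the bed.
- jaw_nose (a point): Middle of the flat front of the jaw's 50 mm wide nose plate: (0, 36 + opening, 78). The plate spans z 66 to 91.5; push it to +y with the block's end, the block passing above the stop's lip. Below it the clamping face is 6 mm further back, so the nose is a lip. Closed, the noses are 100 mm apart: the 120 mm block goes down only with the jaw over 20 mm open, then the jaw pushes it to the stop.
- lever (a joint): Locking lever's angle in rad: starts raised at 0 to 0.12; 0.70 is fully down (level, locked). Stays where it is left; takes 2 to 3 N at the pad. Turns about a level pin along holder x at (0, 132, 52).
- lever_pad (a point): Middle of the top of the lever's 28 x 28 mm press pad, 54 mm from the pin, on its +y side. Raised: about (0, 170, 90) in the holder's frame; fully down: (0, 186, 56.5). Press it down from above.
- brush_back_center (a point): Centre (half-way up) of the long brush back, a loose plain wooden block 44 mm wide (its x), 120 mm long (its y), 22 mm thick (z), about 0.09 kg, two rows of five small dark holes in its upper face. Starts flat on the table.
- short_back_center (a point): Centre of the short brush back: same wood, width and thickness, but only 80 mm long (two rows of three holes). Not to be moved.
- round_hub_center (a point): Centre of a round wooden hub, diameter 72 mm, 24 mm thick, lying flat. Not to be moved.
Mind the look-alikes: they are no part of the job. What is shaped like the part that bears brush_back_center but green or red is not meant.

How it is judged:
On the way, in this order (a step that is already met when the one before it is completed fails the run):
1. the block itself pushes the spring jaw open and holds it open, the fingers not touching the jaw (value of joint jaw above 0.012 m and contact force between jaw and brush_back above 1 N and contact force between the fingers and jaw below 0.5 N), for 0.1 s.
2. the long brush back lies on the bed, clamped by the spring jaw against the fixed stop, let go by the robot (x of brush_back_center in the frame of holder between -0.007 and 0.007 m and y of brush_back_center in the frame of holder between -0.014 and -0.006 m and z of brush_back_center in the frame of holder between 0.048 and 0.054 m and angle between the y axis of brush_back_center and the y axis of holder, either way round below 0.08 rad and angle between brush_back_center's own z axis and vertical below 0.06 rad and value of joint jaw between 0.004 and 0.012 m and contact force between jaw and brush_back above 1 N and contact force between the fingers and brush_back below 0.2 N), for 0.2 s.
3. after that, the locking lever is pressed fully down (value of joint lever above 0.62 rad), for 0.1 s.
At the end, for the whole second after the job is handed in: The long brush back lies still and released on the bed: flat (0.06 rad), square (0.08 rad), centred within 7 mm sideways, 4 mm along and 3 mm in height of the seat point; the jaw presses on it (over 1 N, opening 4 to 12 mm); the lever is down past 0.62 rad (all of step 2 and value of joint lever above 0.62 rad and linear speed of brush_back below 0.01 m/s); the robot touches nothing.
It fails at once if the short brush back or the round hub is moved by more than 25 mm (distance of any of short_back_center, round_hub_center from where it was at the start of the episode above 0.025 m).
It also fails if it takes over 48 s, if anything falls off the work surface, if the arm or the gripper's body presses on something with over 40 N, if the wrist force passes 120 N, or if a joint passes its speed limit or range.

## Working session

There is one attempt and no reset: what is moved stays moved. The work goes in short steps, Python scripts to look and compute and a tool call to move; the robot and the scene stay as the last step left them, time stands still between calls to the robot, and variables do not carry over. Pictures are saved under pics/ and viewed, and the job is handed in when it is done.

Besides the shell and the picture viewer there is one more tool, called after "Request:" as a command line: name --argument value ..., lists and objects as JSON in quotes. move_arm: Moves the arm, as the interface text tells. Its arguments: {"type":"object","properties":{"motion":{"type":"string"},"claw":{"type":"number"},"squeeze":{"type":"number"}},"required":["motion"]}

```bash
mkdir -p pics; ls; python3 - <<'E'
from workcell import ctrl
import cv2,json,numpy as np
s=ctrl.get_state();print(s)
for n in("scene","top","wrist"):
    c=ctrl.calibration(n);print(n,{k:np.round(v,4).tolist() for k,v in c.items()})
    cv2.imwrite(f"pics/{n}0.png",ctrl.capture(n)[:,:,::-1])
E
```

```text
pics
{'time': 0.0, 'q': array([-1.24301158e+00,  2.76555043e-01,  1.50609700e+00, -2.60626941e-05,
        1.36073405e+00, -1.21001406e-01]), 'qd': array([-3.24539327e-04,  6.42892430e-04,  1.60454300e-04,  1.44717792e-03,
        3.10184324e-05, -6.29907051e-05]), 'joint_torque': array([-1.08443621e-04, -4.04592776e+01, -2.37230462e+01,  6.99874805e-02,
        3.45413724e-02, -1.47586079e-04]), 'ee_pos': array([ 0.24933435, -0.51768453,  0.3018418 ]), 'tool_rot': array([-0.15741787,  0.6900082 , -0.68874868,  0.15726906]), 'force': array([0.29550718, 0.96839517, 0.12387222]), 'ft_torque': array([-0.03065679, -0.00758396,  0.00880537]), 'finger_gap': 1.0008429605714115}
scene {'fx': 524.4206, 'fy': 524.4206, 'cx': 315.4896, 'cy': 236.907, 'pose': [[-0.1887, 0.6623, -0.7251, 1.1203], [0.982, 0.1276, -0.1389, 0.1888], [0.0005, -0.7383, -0.6745, 0.7658], [0.0, 0.0, 0.0, 1.0]]}
top {'fx': 464.0842, 'fy': 464.0842, 'cx': 311.7339, 'cy': 245.5485, 'pose': [[-0.015, -0.9983, 0.0563, 0.3484], [-0.9997, 0.0138, -0.0215, 0.0441], [0.0207, -0.0566, -0.9982, 0.9388], [0.0, 0.0, 0.0, 1.0]]}
wrist {'fx': 342.5122, 'fy': 342.5122, 'cx': 321.1681, 'cy': 242.2681, 'mount': [[-0.0008, 0.9666, 0.2562, -0.0746], [-0.0009, -0.2562, 0.9666, -0.0828], [1.0, 0.0005, 0.0011, -0.0006], [0.0, 0.0, 0.0, 1.0]]}
```

View pics/scene0.png

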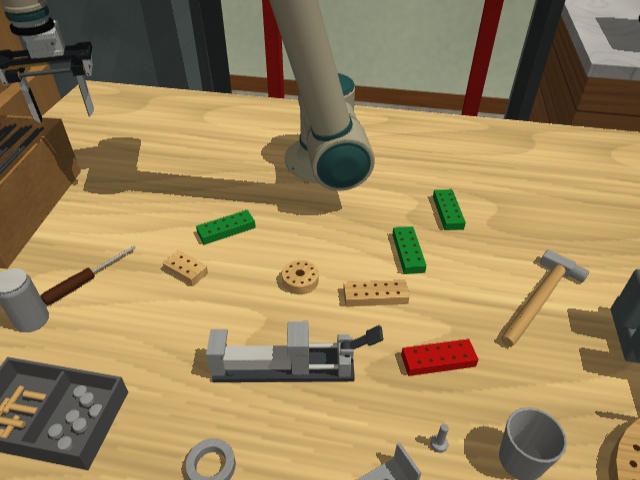

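View pics/top0.png

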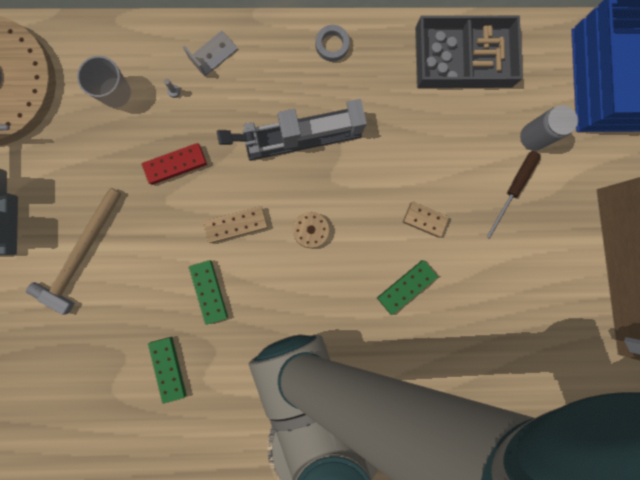

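View pics/wrist0.png

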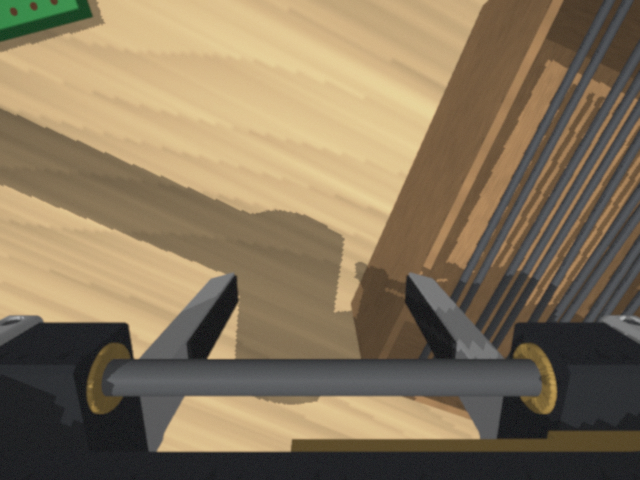

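The top view shows the long back near (237,224), the hub near (311,230), the short back near (427,219), and the holder from the stop at (355,118) to the lever at (235,137). I'll zoom in for accurate corners.

```bash
python3 - <<'E'
import cv2
t=cv2.imread("pics/top0.png");s=cv2.imread("pics/scene0.png")
def crop(im,x,y,w,h,f,n):cv2.imwrite(n,cv2.resize(im[y:y+h,x:x+w],None,fx=f,fy=f,interpolation=cv2.INTER_CUBIC))
crop(t,195,90,190,160,4,"pics/tz.png")   
crop(s,195,270,230,120,3.4,"pics/sz.png")
E
```

```text
(no output)
```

View pics/tz.png

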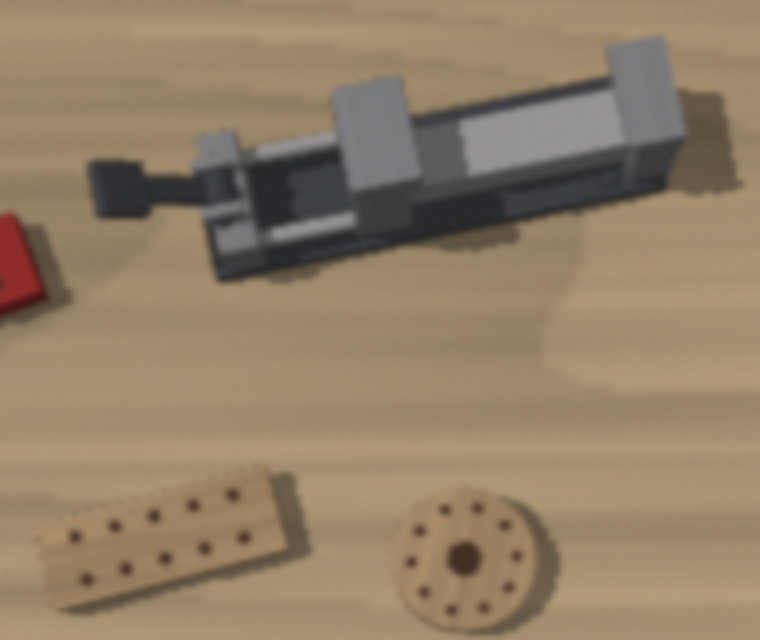

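View pics/sz.png

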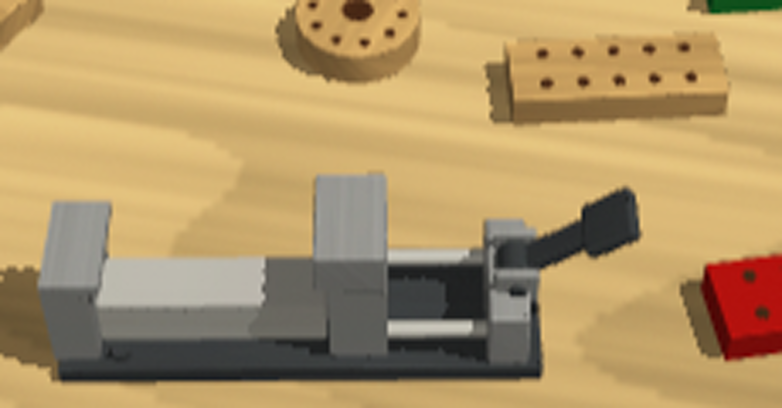

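```bash
cat >h.py <<'E'
import numpy as np
from workcell import ctrl
from scipy.optimize import least_squares
C={n:ctrl.calibration(n) for n in("scene","top")}
def proj(n,P):
    c=C[n];T=np.linalg.inv(c["pose"]);p=T[:3,:3]@np.asarray(P)+T[:3,3]
    return np.array([c["fx"]*p[0]/p[2]+c["cx"],c["fy"]*p[1]/p[2]+c["cy"]])
tz=lambda x,y:np.array([(x+.5)/4-.5+195,(y+.5)/4-.5+90])
sz=lambda x,y:np.array([(x+.5)/3.4-.5+195,(y+.5)/3.4-.5+270])
def tri(a,b):
    r=least_squares(lambda P:np.r_[proj("top",P)-a,proj("scene",P)-b],[.5,.1,.05]);return r.x,np.abs(r.fun).max()
E
python3 - <<'E'
from h import *
pts={"h+x-y":((233,495),(547,82)),"h+x+y":((76,538),(691,77)),"h-x-y":((245,538),(543,54)),"h-x+y":((87,579),(684,47)),
"stop+x":((608,48),(102,290)),"stop-x":((629,145),(110,204)),"jaw+x":((403,77),(314,259)),"jaw-x":((418,182),(316,176)),"hub":((464,558),(357,10))}
P={}
for k,(a,b) in pts.items():
    P[k],e=tri(tz(*a),sz(*b));print(k,np.round(P[k]*1000,1),round(e,2))
H=np.mean([P[k] for k in P if k[0]=='h' and k!='hub'],0);print("block",H)
# yaw
d=(P["h+x+y"]-P["h+x-y"]+P["h-x+y"]-P["h-x-y"]);print("block ydir deg",np.degrees(np.arctan2(d[1],d[0])),np.linalg.norm(d)/2)
# fit holder pose x,y,yaw,z0
loc={"stop+x":(25,-64,71.5),"stop-x":(-25,-64,71.5),"jaw+x":(25,36,91.5),"jaw-x":(-25,36,91.5)}
def Hw(p,l):
    # holder +y direction angle p[2]
    c,s=np.cos(p[2]),np.sin(p[2]);yv=np.array([c,s,0]);xv=np.array([s,-c,0])
    l=np.array(l)/1000;return np.array([p[0],p[1],p[3]])+xv*l[0]+yv*l[1]+np.array([0,0,l[2]])
def f(p):
    r=[]
    for k,l in loc.items():
        w=Hw(p,l);r+=list(proj("top",w)-tz(*pts[k][0]))+list(proj("scene",w)-sz(*pts[k][1]))
    return np.array(r)
r=least_squares(f,[.6,.1,1.6,0]);print(r.x,np.degrees(r.x[2]));print(np.round(r.fun.reshape(-1,4),2))
for n,l in dict(seat=(0,-10,51),pad=(0,170,90),jaw=(0,36,78)).items():print(n,Hw(r.x,l),"top",proj("top",Hw(r.x,l)))
E
```

```text
h+x-y [465.1 139.7  25.5] 0.02
h+x+y [444.9 217.2  23.8] 0.01
h-x-y [443.8 134.3  24.2] 0.13
h-x+y [424.5 211.6  25.2] 0.01
stop+x [671.3 -43.9  71. ] 0.76
stop-x [624.  -54.2  72.3] 0.05
jaw+x [650.5  53.3  92.1] 0.46
jaw-x [602.1  44.7  90.1] 0.8
hub [432.3  25.9  26.5] 0.13
block [0.44454488 0.17571923 0.02466362]
block ydir deg 104.29284278789349 0.07992090480802687
[ 6.34053614e-01  1.36213806e-02  1.78026825e+00 -1.01548793e-04] 102.00185690680351
[[-0.81 -0.17 -0.7   0.06]
 [-0.12  0.74  0.27 -0.19]
 [-0.85 -0.02  0.02  0.58]
 [ 1.35 -0.4   0.07 -0.54]]
seat [0.63613305 0.00383997 0.05089845] top [320.75767742 123.46911088]
pad [0.59870324 0.17990533 0.08989845] top [226.8240631  137.41922968]
jaw [0.62656765 0.04883445 0.07789845] top [297.56414435 124.083798  ]
```

```bash
cat >>h.py <<'E'
from scipy.spatial.transform import Rotation as R
HP=[.63405,.01362,np.radians(102.0)]
def hold(l,hp=None):
    hp=hp or HP
    c,s=np.cos(hp[2]),np.sin(hp[2]);l=np.array(l)/1000
    return np.array([hp[0],hp[1],0])+np.array([s,-c,0])*l[0]+np.array([c,s,0])*l[1]+np.array([0,0,l[2]])
def inhold(P,hp=None):
    hp=hp or HP
    c,s=np.cos(hp[2]),np.sin(hp[2]);d=np.asarray(P)-[hp[0],hp[1],0]
    return np.array([d@[s,-c,0],d@[c,s,0],d[2]])*1000
def plan(target,zdeg=None):
    s=ctrl.get_state();M=R.from_quat(s["tool_rot"]).as_matrix()
    za=np.degrees(np.arctan2(M[1,2],M[0,2]));
    print("t",round(s["time"],2),"pos",np.round(s["ee_pos"]*1000,1),"hold",np.round(inhold(s["ee_pos"]),1),"zdir",round(za,2),"ydown",np.round(M[:,1],3),"F",np.round(s["force"],1),"gap",round(s["finger_gap"]*94,1),"q6",round(s["q"][5],2))
    d=M.T@(np.asarray(target)-s["ee_pos"])/.05;print("shift units (tool now)",np.round(d,3))
    if zdeg is not None:
        w=(zdeg-za+90)%180-90
        print("turn units (about tool y)",round(-w/6,3) , "world dz deg",w)
        M2=R.from_euler("z",w,degrees=True).as_matrix()@M
        print("shift units after turn",np.round(M2.T@(np.asarray(target)-s["ee_pos"])/.05,3))
E
python3 -c "
from h import *
plan([.4445,.1757,.25],14.3)"
```

```text
t 0.15 pos [ 249.4 -517.8  302. ] hold [-486.8 -439.8  302. ] zdir -64.29 ydown [-0.     0.001 -1.   ] F [0.5 0.5 0.1] gap 94.2 q6 -0.12
shift units (tool now) [ -9.534   1.056 -10.802]
turn units (about tool y) -13.098 world dz deg 78.58860733650519
shift units after turn [-12.476   1.033   7.209]
```

Request:
move_arm --motion "-0.5 0 -0.55 0;-0.6 0 -0.7 0;-0.6 0 -0.7 0;-0.6 0 -0.7 0;-0.6 0 -0.7 0;-0.6 0 -0.7 0;-0.6 0 -0.7 0;-0.6 0 -0.7 0;-0.6 0 -0.7 0;-0.6 0 -0.7 0" --claw 1

```text
time: 1.15
ee_pos: [0.3665, -0.0797, 0.3027]
tool_rot: [0.157, -0.689, 0.69, -0.157]
force: [0.2, 0.6, 0.9]
finger_gap: 0.997
```

Request:
move_arm --motion "-0.6 0 -0.7 0;-0.6 0 -0.7 0;-0.6 0 -0.7 0;-0.6 0 -0.7 0;-0.6 0 -0.7 0;0 0 0 -1;0 0 0 -1;0 0 0 -1;0 0 0 -1;0 0 0 -1"

```text
time: 2.15
ee_pos: [0.4256, 0.1414, 0.3024]
tool_rot: [-0.332, 0.624, -0.624, 0.332]
force: [0.4, 0.4, -0.3]
finger_gap: 0.999
```

Request:
move_arm --motion "0 0 0 -1;0 0 0 -1;0 0 0 -1;0 0 0 -1;0 0 0 -1;0 0 0 -1;0 0 0 -1;0 0 0 -1;0 0 0 -0.1;0 0 0 0"

```text
time: 3.15
ee_pos: [0.4257, 0.1412, 0.3025]
tool_rot: [0.558, -0.434, 0.434, -0.558]
force: [-0.4, -0.0, 0.0]
finger_gap: 1.0
```

```bash
python3 -c "
from h import *
plan([.4445,.1757,.25],14.3)"
```

```text
t 3.15 pos [425.7 141.2 302.5] hold [-177.2  168.1  302.5] zdir 14.21 ydown [-0. -0. -1.] F [-0.4 -0.   0. ] gap 94.0 q6 -0.08
shift units (tool now) [-0.576  1.049  0.533]
turn units (about tool y) -0.015 world dz deg 0.08945739633392691
shift units after turn [-0.575  1.049  0.534]
```

```bash
python3 - <<'E'
from h import *
import cv2
s=ctrl.get_state();np.savez("w1.npz",p=s["ee_pos"],q=s["tool_rot"])
cv2.imwrite("pics/w1.png",ctrl.capture("wrist")[:,:,::-1])
E
```

```text
(no output)
```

View pics/w1.png

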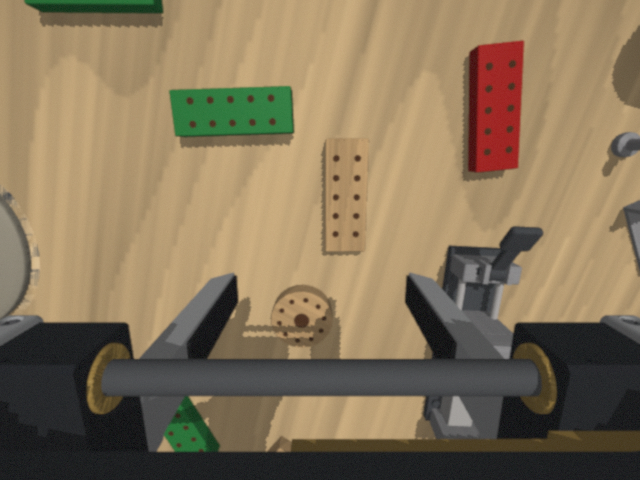

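```bash
cat >>h.py <<'E'
def ray(f,px,z):
    d=np.load(f);c=ctrl.calibration("wrist");M=R.from_quat(d["q"]).as_matrix();m=c["mount"]
    v=M@m[:3,:3]@np.array([(px[0]-c["cx"])/c["fx"],(px[1]-c["cy"])/c["fy"],1]);o=d["p"]+M@m[:3,3]
    return o+v*(z-o[2])/v[2]
E
python3 - <<'E'
from h import *
a=[ray("w1.npz",p,.022) for p in [(336,158),(358,158),(336,234.5),(356,234.5)]]
c=np.mean(a,0);print(np.round(np.array(a)*1000,1),c)
d=a[0]+a[1]-a[2]-a[3];print(np.degrees(np.arctan2(d[1],d[0])),np.linalg.norm(d)/2)
plan([c[0],c[1],.18],14.3)
E
```

```text
[[423.9 211.1  22. ]
 [445.8 216.7  22. ]
 [444.7 132.8  22. ]
 [465.8 138.2  22. ]] [0.44504813 0.17471887 0.022     ]
104.59055759277787 0.08102671199761319
t 3.2 pos [425.8 141.2 302.6] hold [-177.2  168.1  302.6] zdir 14.21 ydown [-0. -0. -1.] F [ 0.5  0.6 -0.1] gap 94.0 q6 -0.08
shift units (tool now) [-0.555  2.451  0.538]
turn units (about tool y) -0.015 world dz deg 0.08820721237833595
shift units after turn [-0.554  2.451  0.539]
```

Request:
move_arm --motion "-0.28 0 0.27 -0.02;-0.28 0.4 0.27 0;0 0.8 0 0;0 0.8 0 0;0 0.8 0 0;0 0.6 0 0;0 0.4 0 0;0 0.2 0 0;0 0 0 0"

```text
time: 4.1
ee_pos: [0.4446, 0.1749, 0.1016]
tool_rot: [0.559, -0.434, 0.433, -0.558]
force: [-0.9, 0.1, 0.4]
finger_gap: 1.0
```

```bash
python3 - <<'E'
from h import *
import cv2
plan([.4449,.1750,.1005],14.4)
cv2.imwrite("pics/w2.png",ctrl.capture("wrist")[:,:,::-1])
E
```

```text
t 4.1 pos [444.6 174.9 101.6] hold [-151.8  197.2  101.6] zdir 14.39 ydown [-0.002 -0.001 -1.   ] F [-0.9  0.1  0.4] gap 94.0 q6 -0.02
shift units (tool now) [-0.     0.023  0.007]
turn units (about tool y) -0.001 world dz deg 0.007894821774627303
shift units after turn [-0.     0.023  0.007]
```

View pics/w2.png

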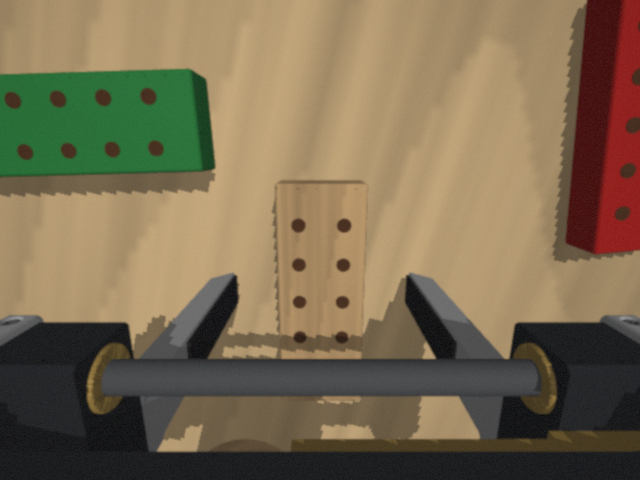

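The block is centred between the fingers (columns 277–367 of the image, square to it). I'll close the gripper.

Request:
move_arm --motion "0 0.02 0 0;0 0 0 0;0 0 0 0;0 0 0 0;0 0 0 0;0 0 0 0;0 0 0 0;0 0 0 0" --claw -1 --squeeze 35

```text
time: 4.95
ee_pos: [0.445, 0.175, 0.1017]
tool_rot: [0.559, -0.433, 0.433, -0.559]
force: [-0.1, -0.8, 0.9]
finger_gap: 0.462
```

```bash
python3 - <<'E'
from h import *
plan([.4449,.1750,.25],14.4)
E
```

```text
t 4.95 pos [445.  175.  101.7] hold [-151.4  197.2  101.7] zdir 14.43 ydown [-0. -0. -1.] F [-0.1 -0.8  0.9] gap 43.5 q6 -0.02
shift units (tool now) [ 0.    -2.966 -0.003]
turn units (about tool y) 0.006 world dz deg -0.03498658777100161
shift units after turn [ 0.    -2.966 -0.003]
```

Request:
move_arm --motion "0 -0.5 0 0;0 -0.8 0 0;0 -0.8 0 0;0 -0.6 0 0;0 -0.2 0 0.2;0 0 0 0.2"

```text
time: 5.55
ee_pos: [0.4455, 0.1752, 0.2474]
tool_rot: [-0.549, 0.445, -0.446, 0.55]
force: [0.6, 0.2, -1.1]
finger_gap: 0.465
```

```bash
python3 - <<'E'
from h import *
plan(hold((0,-38,250)),12.0)
E
```

```text
t 5.55 pos [445.5 175.2 247.4] hold [-150.8  197.2  247.4] zdir 11.94 ydown [ 0.003  0.    -1.   ] F [ 0.6  0.2 -1.1] gap 43.7 q6 0.02
shift units (tool now) [ 4.701 -0.044  3.022]
turn units (about tool y) -0.011 world dz deg 0.06340659001753579
shift units after turn [ 4.704 -0.044  3.016]
```

Request:
move_arm --motion "0.4 0 0.25 0;0.7 0 0.45 0;0.7 0 0.45 0;0.7 0 0.45 0;0.7 0 0.45 0;0.7 0 0.45 0;0.5 0 0.35 0;0.3 0 0.17 0;0 0 0 0;0 0 0 0"

```text
time: 6.55
ee_pos: [0.6404, -0.0225, 0.2451]
tool_rot: [0.55, -0.446, 0.444, -0.549]
force: [-0.4, -0.4, -0.8]
finger_gap: 0.465
```

```bash
python3 - <<'E'
from h import *
import cv2
plan(hold((0,-38,190)),12.0)
s=ctrl.get_state();np.savez("w3.npz",p=s["ee_pos"],q=s["tool_rot"])
cv2.imwrite("pics/w3.png",ctrl.capture("wrist")[:,:,::-1])
im=ctrl.capture("scene")[:,:,::-1]
cv2.imwrite("pics/s3.png",cv2.resize(im[170:400,150:450],None,fx=2.6,fy=2.6,interpolation=cv2.INTER_CUBIC))
E
```

```text
t 6.55 pos [640.4 -22.5 245.1] hold [ -1.3 -36.7 245.1] zdir 12.01 ydown [-0.004  0.001 -1.   ] F [-0.4 -0.4 -0.8] gap 43.7 q6 -0.35
shift units (tool now) [0.029 1.102 0.029]
turn units (about tool y) 0.002 world dz deg -0.012090320714605696
shift units after turn [0.029 1.102 0.029]
```

View pics/w3.png

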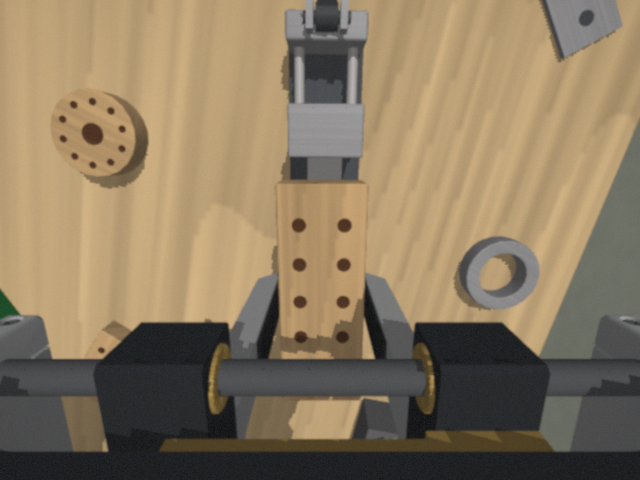

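View pics/s3.png

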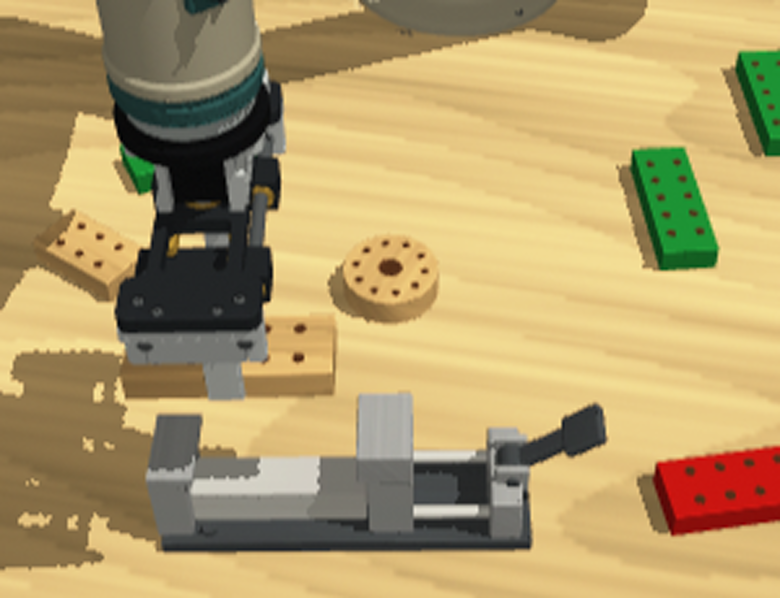

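```bash
python3 - <<'E'
from h import *
for n,p,z in [("jawL",(288,156),.0915),("jawR",(363,156),.0915),("jawbL",(290,103),.0915),("jawbR",(363,103),.0915),("clL",(286,41),.05),("clR",(368,41),.05),("blkL",(276,183),.1765),("blkR",(367,183),.1765)]:
    w=ray("w3.npz",p,z);print(n,np.round(w*1000,1),np.round(inhold(w),1))
E
```

```text
jawL [603.4  43.4  91.5] [-23.8  35.5  91.5]
jawR [652.5  53.9  91.5] [26.4 35.5 91.5]
jawbL [598.5  76.2  91.5] [-21.7  68.6  91.5]
jawbR [644.6  86.1  91.5] [25.4 68.7 91.5]
clL [583.1 121.5  50. ] [-27.4 116.2  50. ]
clR [641.4 133.9  50. ] [ 32.2 116.1  50. ]
blkL [608.3  33.6 176.5] [-21.   24.9 176.5]
blkR [647.3  41.9 176.5] [ 18.8  25.  176.5]
```

Request:
move_arm --motion "0 0.4 0.046 0;0 0.5 0 0;0 0.3 0 0;0 0.16 0 0;0 0 0 0"

```text
time: 7.15
ee_pos: [0.6428, -0.0217, 0.178]
tool_rot: [0.55, -0.445, 0.444, -0.55]
force: [-0.3, 0.7, -0.7]
finger_gap: 0.463
```

```bash
python3 - <<'E'
from h import *
import cv2
plan(hold((1,5,177)),12.0)
im=ctrl.capture("scene")[:,:,::-1]
cv2.imwrite("pics/s4.png",cv2.resize(im[200:400,170:430],None,fx=3,fy=3,interpolation=cv2.INTER_CUBIC))
E
```

```text
t 7.15 pos [642.8 -21.7 178. ] hold [  1.2 -36.4 178. ] zdir 12.09 ydown [-0.002  0.    -1.   ] F [-0.3  0.7 -0.7] gap 43.5 q6 -0.35
shift units (tool now) [-0.828  0.02  -0.003]
turn units (about tool y) 0.016 world dz deg -0.09465373147256173
shift units after turn [-0.828  0.02  -0.005]
```

View pics/s4.png

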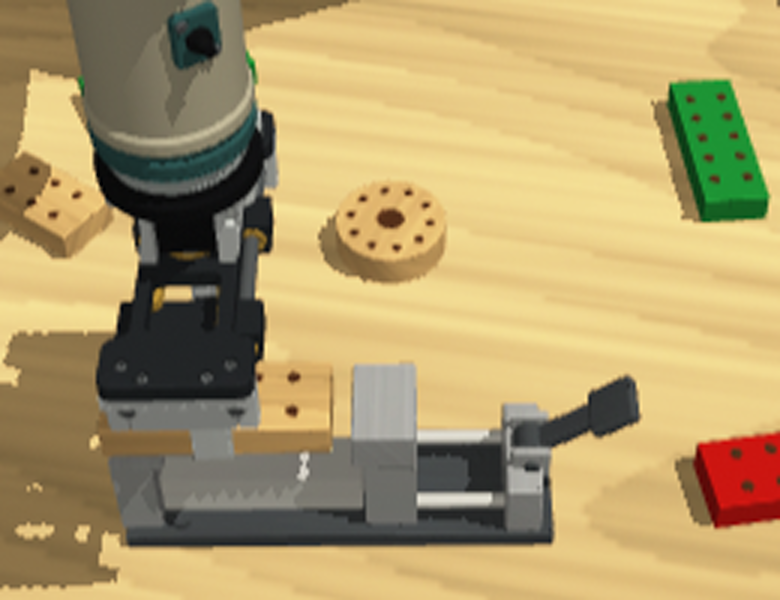

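The block end, at about (332,410), faces the jaw nose plate with a gap of about 12 mm, and the block clears the stop. Now I'll push the jaw.

Request:
move_arm --motion "-0.14 0 0 0;-0.1 0 0 0;-0.1 0 0 0;-0.1 0 0 0;-0.1 0 0 0;-0.1 0 0 0;-0.1 0 0 0;-0.1 0 0 0;0 0 0 0;0 0 0 0"

```text
time: 8.2
ee_pos: [0.6362, 0.0171, 0.1797]
tool_rot: [0.55, -0.443, 0.446, -0.55]
force: [1.8, -7.3, 2.5]
finger_gap: 0.465
```

```bash
python3 - <<'E'
from h import *
import cv2
plan(hold((1,5,131.7)),12.0)
im=ctrl.capture("scene")[:,:,::-1]
cv2.imwrite("pics/s5.png",cv2.resize(im[200:400,170:430],None,fx=3,fy=3,interpolation=cv2.INTER_CUBIC))
s=ctrl.get_state();np.savez("w5.npz",p=s["ee_pos"],q=s["tool_rot"])
cv2.imwrite("pics/w5.png",ctrl.capture("wrist")[:,:,::-1])
E
```

```text
t 8.2 pos [636.2  17.1 179.7] hold [  2.9   3.  179.7] zdir 12.05 ydown [ 0.003 -0.003 -1.   ] F [ 1.8 -7.3  2.5] gap 43.7 q6 -0.29
shift units (tool now) [-0.044  0.96  -0.04 ]
turn units (about tool y) 0.009 world dz deg -0.05174634047224913
shift units after turn [-0.044  0.96  -0.04 ]
```

View pics/s5.png

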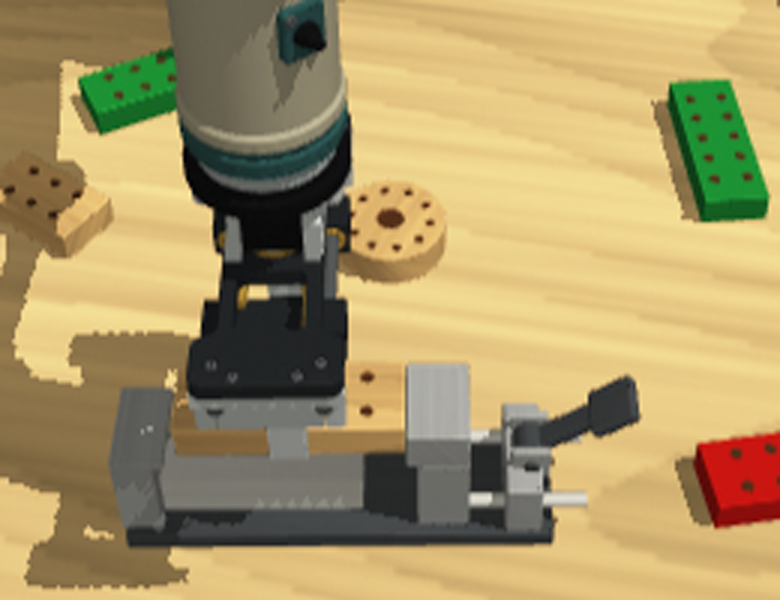

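View pics/w5.png

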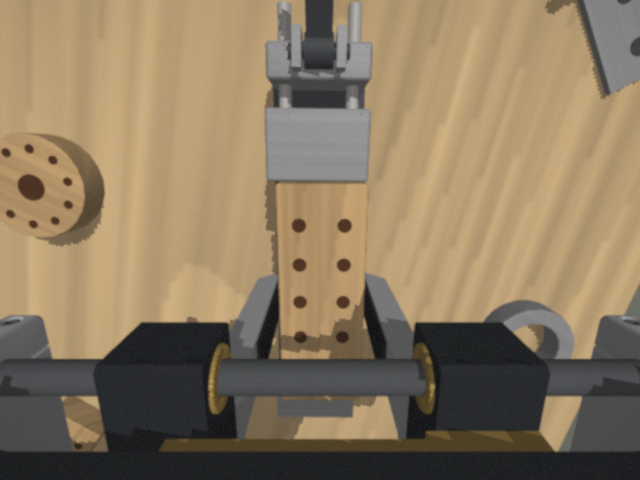

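Request:
move_arm --motion "-0.03 0 -0.04 0;0 0.12 0 0;0 0.15 0 0;0 0.15 0 0;0 0.15 0 0;0 0.15 0 0;0 0 0 0"

```text
time: 9.0
ee_pos: [0.6337, 0.0182, 0.1423]
tool_rot: [0.55, -0.444, 0.446, -0.549]
force: [1.6, -5.7, -2.9]
finger_gap: 0.467
```

```bash
python3 - <<'E'
from h import *
import cv2
plan(hold((1,4,131.7)),12.0)
im=ctrl.capture("scene")[:,:,::-1]
cv2.imwrite("pics/s6.png",cv2.resize(im[200:400,170:430],None,fx=3,fy=3,interpolation=cv2.INTER_CUBIC))
E
```

```text
t 9.0 pos [633.7  18.2 142.3] hold [  0.6   4.5 142.3] zdir 12.03 ydown [ 0.002 -0.002 -1.   ] F [ 1.6 -5.7 -2.9] gap 43.9 q6 -0.29
shift units (tool now) [0.01  0.213 0.007]
turn units (about tool y) 0.004 world dz deg -0.025046524568608675
shift units after turn [0.01  0.213 0.007]
```

View pics/s6.png

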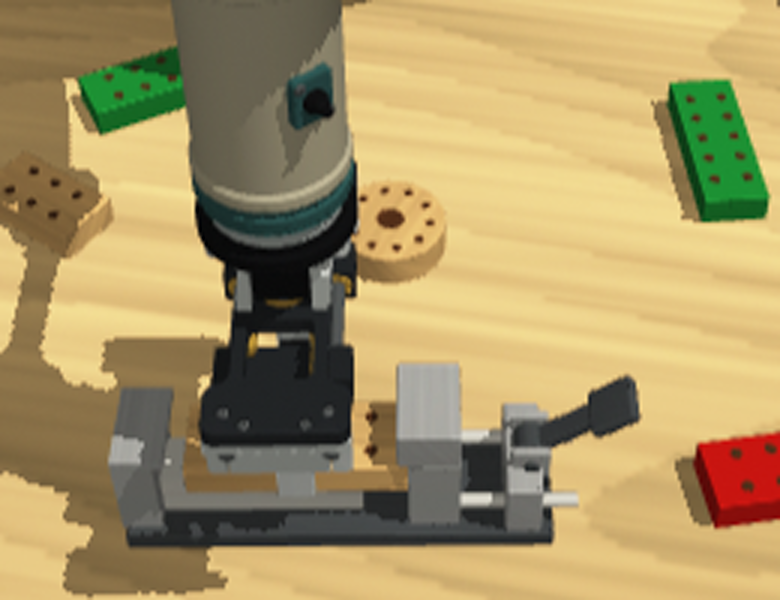

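TCP 142.3 mm already puts the block centre at about 51.6 mm, so my printed 131.7 target was wrong (51 + 90.7 = 141.7). Only the last bit down remains.

Request:
move_arm --motion "0 0.02 0 0;0 0.02 0 0;0 0 0 0"

```text
time: 9.35
ee_pos: [0.6338, 0.0182, 0.1417]
tool_rot: [0.55, -0.444, 0.446, -0.549]
force: [0.8, -5.7, 3.2]
finger_gap: 0.465
```

```bash
python3 - <<'E'
from h import *
plan(hold((1,-7,141.7)),12.0)
E
```

```text
t 9.35 pos [633.8  18.2 141.7] hold [  0.7   4.5 141.7] zdir 12.04 ydown [ 0.002 -0.003 -1.   ] F [ 0.8 -5.7  3.2] gap 43.7 q6 -0.29
shift units (tool now) [0.231 0.001 0.006]
turn units (about tool y) 0.007 world dz deg -0.04297319235999453
shift units after turn [0.231 0.001 0.007]
```

Request:
move_arm --motion "0.06 0 0 0;0.06 0 0 0;0.06 0 0 0;0.05 0 0 0;0 0 0 0"

```text
time: 9.85
ee_pos: [0.6359, 0.0079, 0.1417]
tool_rot: [-0.549, 0.445, -0.445, 0.55]
force: [-0.4, -2.9, 6.1]
finger_gap: 0.467
```

```bash
python3 - <<'E'
from h import *
import cv2
plan(hold((1,-7,141.7)),12.0)
im=ctrl.capture("scene")[:,:,::-1]
cv2.imwrite("pics/s7.png",cv2.resize(im[200:400,170:430],None,fx=3,fy=3,interpolation=cv2.INTER_CUBIC))
E
```

```text
t 9.85 pos [635.9   7.9 141.7] hold [  0.6  -5.9 141.7] zdir 12.01 ydown [ 0.002  0.    -1.   ] F [-0.4 -2.9  6.1] gap 43.9 q6 -0.31
shift units (tool now) [0.022 0.    0.008]
turn units (about tool y) 0.002 world dz deg -0.01027925830339882
shift units after turn [0.022 0.    0.008]
```

View pics/s7.png

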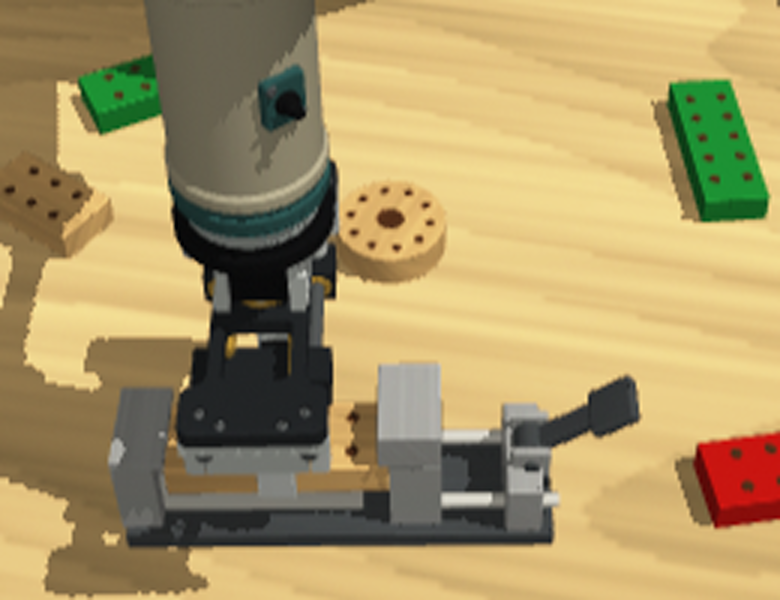

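The block is flat on the bed under the jaw's lip, with the stop a few mm away. Next I'll release it.

Request:
move_arm --motion "0 0 0 0;0 0 0 0;0 0 0 0;0 0 0 0;0 0 0 0;0 0 0 0;0 0 0 0;0 0 0 0" --claw 1

```text
time: 10.7
ee_pos: [0.6354, 0.0081, 0.1406]
tool_rot: [0.55, -0.445, 0.445, -0.55]
force: [0.2, 0.5, 0.2]
finger_gap: 1.002
```

Request:
move_arm --motion "0 -0.2 0 0;0 -0.5 0 0;0 -0.8 0 0;0 -0.8 0 0;0 -0.4 0 0;0 0 0 0;0 0 0 0"

```text
time: 11.4
ee_pos: [0.6351, 0.0081, 0.2757]
tool_rot: [-0.55, 0.445, -0.445, 0.55]
force: [0.3, 0.2, -0.6]
finger_gap: 1.0
```

```bash
python3 - <<'E'
from h import *
import cv2
plan(hold((1,172,280)),12.0)
im=ctrl.capture("scene")[:,:,::-1];cv2.imwrite("pics/s8f.png",im)
cv2.imwrite("pics/s8.png",cv2.resize(im[200:400,170:430],None,fx=3,fy=3,interpolation=cv2.INTER_CUBIC))
s=ctrl.get_state();np.savez("w8.npz",p=s["ee_pos"],q=s["tool_rot"])
cv2.imwrite("pics/w8.png",ctrl.capture("wrist")[:,:,::-1])
E
```

```text
t 11.4 pos [635.1   8.1 275.7] hold [-1.000e-01 -5.600e+00  2.757e+02] zdir 12.03 ydown [ 0. -0. -1.] F [ 0.3  0.2 -0.6] gap 94.0 q6 -0.31
shift units (tool now) [-3.553 -0.086  0.025]
turn units (about tool y) 0.005 world dz deg -0.03271666067834644
shift units after turn [-3.553 -0.086  0.023]
```

View pics/s8.png

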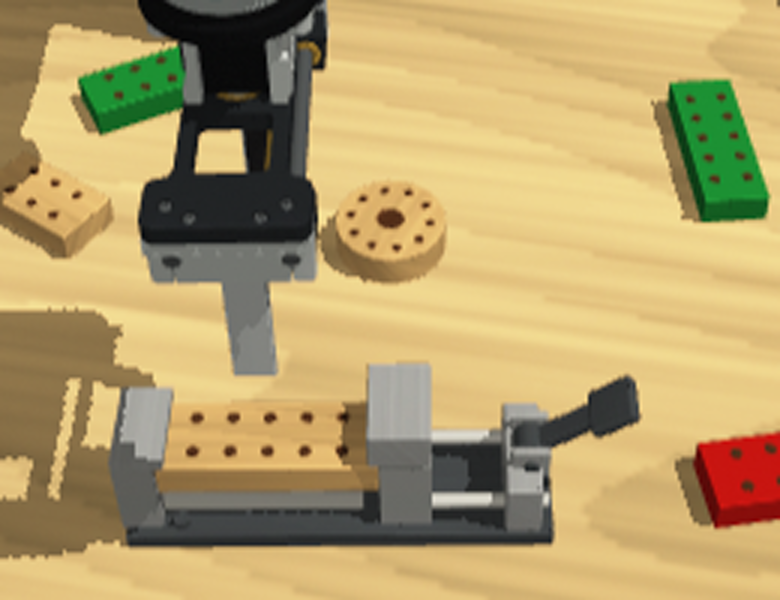

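View pics/w8.png

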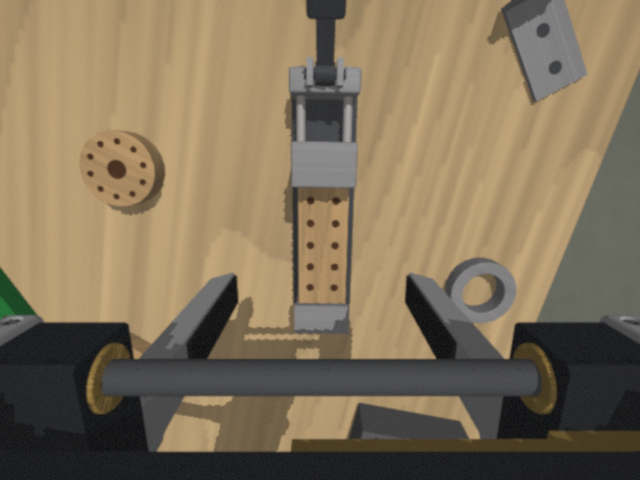

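```bash
python3 - <<'E'
from h import *
def hw(n,p,z):
    w=ray("w8.npz",p,z);print(n,np.round(inhold(w),1));return inhold(w)
hw("jawL",(291,186.5),.0915);hw("jawR",(356,186.5),.0915)
a=[hw("hole",p,.062) for p in [(310,201),(336,201),(309.5,287.5),(334,287.5)]];print(np.mean(a,0))
hw("stopfL",(295,305),.0715);hw("stopfR",(349,305),.0715)
# scene check: holes corner from s8 zoom3 offset 170,200
pz=lambda x,y:((x+.5)/3-.5+170,(y+.5)/3-.5+200)
c=C["scene"]
for n,p,z in [("h",(197,418),.062),("h",(193,451),.062),("h",(343,416),.062),("h",(342,451),.062),("jawfar",(368,364),.0915),("jawnear",(367,463),.0915),("stopfar",(173,389),.0715),("stopnear",(164,455),.0715)]:
    u=pz(*p);v=c["pose"][:3,:3]@np.array([(u[0]-c["cx"])/c["fx"],(u[1]-c["cy"])/c["fy"],1]);o=c["pose"][:3,3]
    print("scene",n,np.round(inhold(o+v*(z-o[2])/v[2]),1))
E
```

```text
jawL [-24.   43.2  91.5]
jawR [26.1 43.3 91.5]
hole [-10.4  28.   62. ]
hole [12. 28. 62.]
hole [-11.5 -52.2  62. ]
hole [ 11.2 -52.1  62. ]
[  0.32370194 -12.09995473  62.        ]
stopfL [-24.4 -65.4  71.5]
stopfR [ 24.6 -65.2  71.5]
scene h [-12.5 -50.6  62. ]
scene h [  9.1 -50.7  62. ]
scene h [-12.3  29.2  62. ]
scene h [10.7 29.2 62. ]
scene jawfar [-24.5  43.6  91.5]
scene jawnear [39.3 43.9 91.5]
scene stopfar [-25.2 -63.9  71.5]
scene stopnear [ 18.2 -64.1  71.5]
```

The block is seated. The jaw edge has moved 7.7 mm from closed, the hole centre is 10.8 mm inside the stop reference (target 10), and the axes are square. The short back and the hub look untouched. Next is the lever, with closed fingers.

Request:
move_arm --motion "-0.3 0 0.01 0;-0.6 0 0 0;-0.7 0 0 0;-0.7 0 0 0;-0.6 0 0 0;-0.4 0 0 0;-0.3 0 0 0;-0.07 0 0 0;0 0 0 0;0 0 0 0" --claw -1 --squeeze 10

```text
time: 12.5
ee_pos: [0.5978, 0.1869, 0.2754]
tool_rot: [0.55, -0.445, 0.445, -0.549]
force: [0.0, 0.1, -1.0]
finger_gap: 0.184
```

```bash
python3 - <<'E'
from h import *
import cv2
plan(hold((0.5,178,153)),12.0)
im=ctrl.capture("scene")[:,:,::-1]
cv2.imwrite("pics/s9.png",cv2.resize(im[200:400,170:430],None,fx=3,fy=3,interpolation=cv2.INTER_CUBIC))
cv2.imwrite("pics/w9.png",ctrl.capture("wrist")[:,:,::-1])
E
```

```text
t 12.5 pos [597.8 186.9 275.4] hold [  0.6 177.1 275.4] zdir 12.0 ydown [-0.    -0.001 -1.   ] F [ 0.   0.1 -1. ] gap 17.3 q6 -0.02
shift units (tool now) [-0.02   2.448 -0.   ]
turn units (about tool y) -0.0 world dz deg 0.00046175837894679717
shift units after turn [-0.02   2.448 -0.   ]
```

View pics/s9.png

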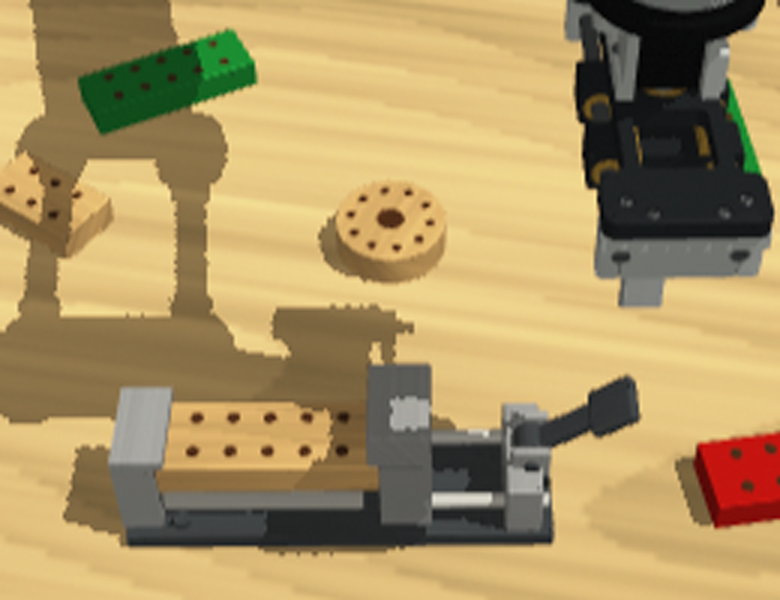

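View pics/w9.png

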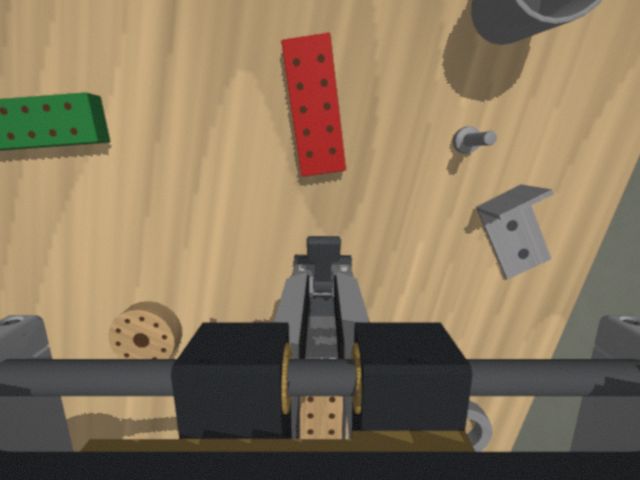

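Request:
move_arm --motion "-0.02 0.4 0 0;0 0.5 0 0;0 0.4 0 0;0 0.2 0 0;0 0.15 0 0;0 0.15 0 0;0 0.15 0 0;0 0.15 0 0;0 0.1 0 0;0 0 0 0"

```text
time: 13.6
ee_pos: [0.5973, 0.1883, 0.1648]
tool_rot: [0.55, -0.445, 0.445, -0.549]
force: [-0.1, 0.7, 0.4]
finger_gap: 0.005
```

```bash
python3 - <<'E'
from h import *
import cv2
plan(hold((0.5,178,152)),12.0)
im=ctrl.capture("scene")[:,:,::-1]
cv2.imwrite("pics/s10.png",cv2.resize(im[200:400,170:430],None,fx=3,fy=3,interpolation=cv2.INTER_CUBIC))
E
```

```text
t 13.6 pos [597.3 188.3 164.8] hold [  0.4 178.5 164.8] zdir 12.05 ydown [-0.001 -0.001 -1.   ] F [-0.1  0.7  0.4] gap 0.5 q6 -0.02
shift units (tool now) [0.01  0.256 0.002]
turn units (about tool y) 0.008 world dz deg -0.04912219786804428
shift units after turn [0.01  0.256 0.002]
```

View pics/s10.png

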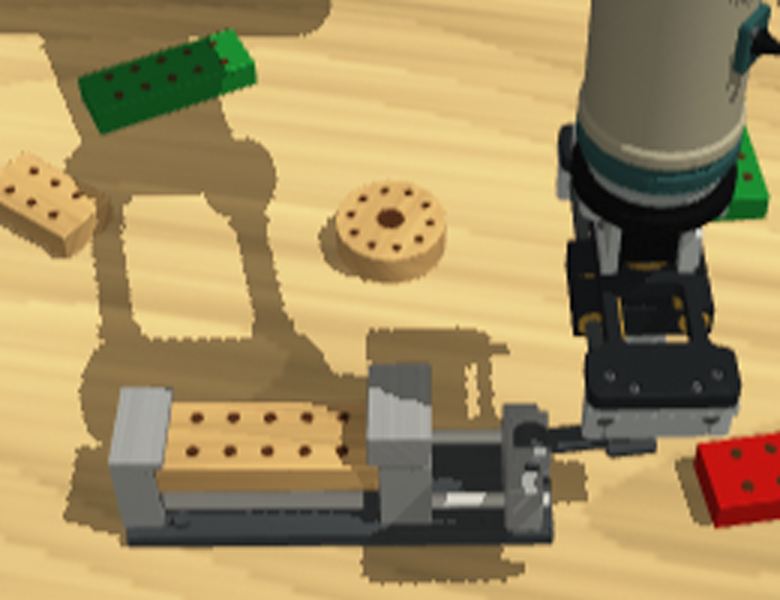

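The lever is nearly level and moving down with the fingers. I'll press the rest of the way.

Request:
move_arm --motion "0 0.08 0 0;0 0.08 0 0;0 0.06 0 0;0 0.04 0 0;0 0.03 0 0;0 0 0 0"

```text
time: 14.25
ee_pos: [0.5974, 0.1889, 0.1536]
tool_rot: [-0.549, 0.445, -0.445, 0.55]
force: [-4.0, -0.2, 13.3]
finger_gap: 0.006
```

```bash
python3 - <<'E'
from h import *
plan(hold((0.5,178,152)),12.0)
E
```

```text
t 14.25 pos [597.4 188.9 153.6] hold [  0.6 179.1 153.6] zdir 12.04 ydown [ 0.001  0.001 -1.   ] F [-4.  -0.2 13.3] gap 0.5 q6 -0.02
shift units (tool now) [ 0.022  0.032 -0.002]
turn units (about tool y) 0.007 world dz deg -0.03931767573948264
shift units after turn [ 0.022  0.032 -0.002]
```

The tips are at z = 56.6 mm with 13 N, so the lever is on its end stop. I'll retreat and check.

Request:
move_arm --motion "0 0 0 0;0 -0.1 0 0;0 -0.4 0 0;0 -0.8 0 0;0 -0.8 0 0;0 -0.4 0 0;0 0 0 0;0 0 0 0"

```text
time: 15.05
ee_pos: [0.5971, 0.1883, 0.2752]
tool_rot: [0.55, -0.445, 0.445, -0.549]
force: [-0.5, -0.3, -0.6]
finger_gap: 0.004
```

```bash
python3 - <<'E'
from h import *
import cv2
plan(hold((0.5,178,152)),12.0)
im=ctrl.capture("scene")[:,:,::-1]
cv2.imwrite("pics/s11.png",cv2.resize(im[200:400,170:430],None,fx=3,fy=3,interpolation=cv2.INTER_CUBIC))
E
```

```text
t 15.05 pos [597.1 188.3 275.2] hold [1.000e-01 1.785e+02 2.752e+02] zdir 12.03 ydown [-0.001 -0.001 -1.   ] F [-0.5 -0.3 -0.6] gap 0.4 q6 -0.02
shift units (tool now) [0.009 2.464 0.01 ]
turn units (about tool y) 0.005 world dz deg -0.029011576835301867
shift units after turn [0.009 2.464 0.01 ]
```

View pics/s11.png

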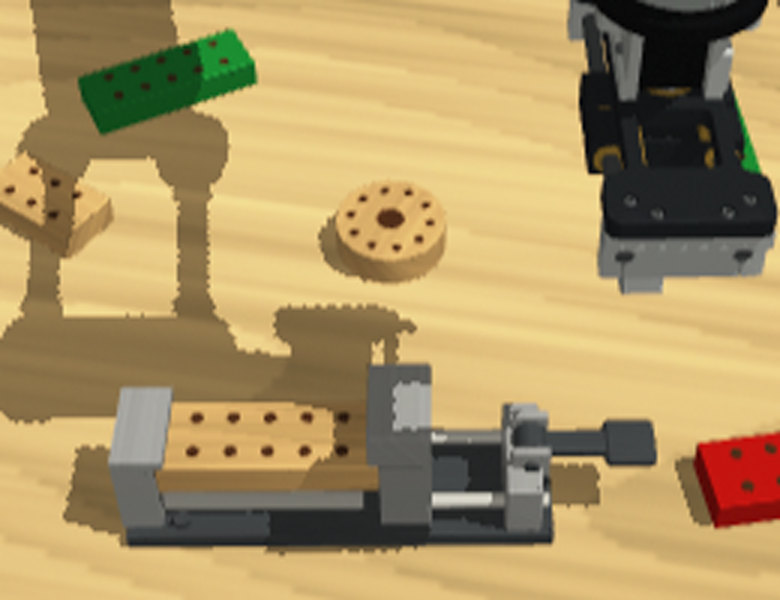

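The lever lies level, with its pad at (630,443). The block is unchanged under both lips, and the arm is clear of everything.

```bash
python3 -c "
from workcell import ctrl
print(ctrl.sign_off())"
```

```text
the job is handed in; nothing more can be done
None
```

The long brush back is clamped in the spring holder, holed face up, and the locking lever is pressed down. I handed the job in at about 15 s; the hand-in reported no verdict.

- **What I did:** I gripped the block across its middle and pushed the spring jaw about 27 mm open with the block's end. I then lowered it onto the bed, slid it back towards the stop and let go. With the fingers closed, I pressed the lever until it met its end stop: 13 N, fingertips at z = 56.6 mm against 56.5 mm expected.
- **Last checks:**
  - After release, the wrist image put the jaw about 7.7 mm open (8 mm expected).
  - The block was about 1 mm from its seat along the holder, within 1 mm sideways, and square under both lips.
  - The final picture shows the block unchanged, the lever level, and the short back and hub where they were. The arm is clear.
- **Disagreements:**
  - The fixed cameras read the top of the block 2.7 mm too high.
  - The wrist and fixed cameras differed by 1–2 mm on where the holder's centre lies sideways. I aimed between them.
  - One printed target height was 10 mm too low. I caught it before moving there.

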